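Sweep three hex nuts one by one through the gate of a counting board

ROBOT

A 6-joint arm with a two-finger parallel gripper is mounted at the origin on a cart in front of the work surface, level with it; the furniture and walls round the work are solid. World frame = base frame: x ahead of the robot, y to its left, z up, the work surface at z = 0. Lengths are in m, angles in rad, forces in N, time in s.
With the tool pointing down it reaches from about 0.3 to 0.75 m from the base axis. Payload 8.5 kg.
Tool frame: the origin (TCP) lies on the centre line of the jaws, within the pads' length; the fingertips stand 8 mm ahead of it and the grasp point (between the pads) lies 11 mm behind it (ctrl.nose_length is the distance from the TCP to the fingertips, in m); z points along the fingers, x is the direction in which the jaws open and shut, and the axes are right-handed (so a half turn about z gives the same grasp; the last joint's range is limited). The gripper opens to 85 mm and grips with 20 to 120 N. Pads are 22 mm wide; open, the fingers measure 114 mm over their backs; the gripper's body (76 mm by 85 mm) begins 54 mm behind the grasp point. The pads swing forward as they close: fully open they stand 13 mm farther back than shut.
Start: joints at [-1.564, 0.381, 1.297, -0, 1.464, -0.215], TCP at [0.121, -0.537, 0.239] pointing down, gripper open.
Joint ranges: [-3.11, 3.11], [-0.89, 2.33], [0.22, 2.48], [-1.42, 4.56], [0.17, 2.85], [-2.88, 2.88]. Speed limits (rad/s): [2.39, 2.39, 3.14, 3.14, 3.14, 3.14].

INTERFACE

Orientations are given as a unit quaternion [x, y, z, w].
In Python, from cell import ctrl gives the robot as it stands.
- The arm moves only by the shell command python3 -m handwheel 'ROWS' [FORCE]. ROWS is text: rows parted by semicolons, each of 7 numbers parted by spaces: the shift along the tool's x, y, z in m, then the turn, a rotation vector about the tool's x, y, z in degrees, then the gripper's target within -1 to 1 (shut at 1, half-way at 0, fully open at -1). In form: tx ty tz rx ry rz hand; .... A call has 1 to 8 rows; each row shifts and turns the commanded pose from where the row before left it, along the tool's axes as they then stand; what a row does not reach is not made up. A row lasts 1/8 s, in which the tool goes at most 62.5 mm and 10.7 degrees, less where a joint would pass 70% of its speed; a pose out of reach is approached as far as the arm can. A call with a gripper value outside its range is refused whole. The fingers move at their own pace and stop on an object; FORCE is the grip in N (left out, the last holds). Time passes only in rows, so rows that do not move let the fingers close. It gives the time, the measured TCP pose, the force and the opening at its end, in the units of the state.
- ctrl.read_state(): the state, without advancing time (a new reading comes with each control period).
- ctrl.get_image(name): name is "scene" or "side" or "wrist"; returns the picture (420x560x3 uint8, blue, green, red); there is no depth.
- ctrl.camera_model(name): a dict with "camera_matrix" (3x3 intrinsics, pixels), "xyz" and "attitude" of the camera in the world; the wrist camera has in their place "T_tool_cam" (4x4, takes a point from camera to tool coordinates, whose origin is the TCP and whose axes are the tool frame's). Camera axes: x right, y up, looking along -z (the intrinsics and any distortion apply to the point x, -y, -z); pixel columns grow to the right and rows downward; lengths in m; the calibration is good to about 2 mm. A picture is of the moment at which its call begins: read the wrist's pose just before it. camera_model takes no time and is no camera call.
- ctrl.finish_job(): hands the job in, once; it reports no verdict.
Trained networks look in the newest picture that a camera, given by its name, has taken for a name from the list of things; names that differ only in an ending like _2 or _b are one class to them, and where a whole thing is asked for, a point or a joint stands for the part that bears it (a point fixed in the world has none). Each returns a list of dicts, best first, with "p" (0 to 1); they miss things now and then, are a little off and sometimes report something else, mostly with a low value. They report only what shows in the picture. A call takes as long as a camera call.
- ctrl.find_in(camera, target): "box" ([left, top, right, bottom] in pixels, round what is visible of it).
- ctrl.cut_out(camera, target): "mask" (420x560 bool, what is visible of it) and "box" ([left, top, right, bottom] in pixels, round what is visible of it).
The state is a dict: "clock": time; "q": joint angles; "joint_vel": joint speeds; "tau": joint torques, N m; "tcp_pos": TCP position; "eef_rot": TCP orientation; "contact_force": force on the tool from outside, world axes, zero at the start; "torque": the same for the moment, N m; "opening": finger opening in m.
Only numpy, scipy, OpenCV 4.12 (cv2) and the standard library are available. Lean on these libraries where they do the work, as an engineer would, in place of code of your own. Each camera call takes 0.05 s, during which the arm holds its last target.

TASK

Count the three hex nuts on the board into its catch slot: with the fingertips, sweep them along the board through the narrow gate in the fence one at a time, in any order, so that each drops into the slot before the next goes in. Push gently, do not lift or pinch the nuts, and leave the bolt and everything else where it lies.

Things in the scene. Friction and masses are not known exactly. Their poses are not given: they have to be found in the camera images.
- board: Counting board fixed to the bench: block 220 mm (x) by 260 mm (y), 52 mm high, flat dark wooden top without rims, x = -220 to 0, y = -130 to 130 mm. Across its far end (x = 0 to 6 mm) stands an aluminium fence, 16 mm above the top. Origin: at bench height below the middle of the fence's gate, where the top ends; x points on through the gate, away from the robot (yaw within 0.3 rad), y left along the fence.
- gate (a point): Middle of the gate, the one gap in the fence: on the line where the board's top ends (board x = 0), at the height of the top, axes as the board's. Clear width 40 mm (y = -20 to 20 mm), no sill. The top ends here in a sheer drop, so a nut tips and falls once its centre is a few mm past this line: fingers need not enter the gate.
- slot (a point): Middle of the catch slot's floor, behind the gate: an aluminium pocket, open above, inner space 50 mm (board x = 6 to 56 mm) by 100 mm (y = -50 to 50 mm), floor 46 mm below the board's top, walls 16 mm above the top. Axes as the board's.
- nut_0: small hex nut of bare steel, 10 mm high, 21 mm over its corners, about 20 g, lying flat on the board at the start. Origin: centre of its lower face as it starts, z up. Its outline for contact is roughly round.
- nut_1: slightly larger hex nut of bare steel, 11 mm high, 24 mm over its corners, about 20 g, lying flat on the board at the start. Origin: centre of its lower face as it starts, z up. Its outline for contact is roughly round.
- nut_2: small hex nut of bare steel, 10 mm high, 21 mm over its corners, about 20 g, lying flat on the board at the start. Origin: centre of its lower face as it starts, z up. Its outline for contact is roughly round.
- bolt_0: hex bolt of bare steel, 50 mm long (its y), 19 mm wide, 16 mm high, lying on the board among the nuts, roughly along the board's x; it stays there. Origin: centre of its underside. Nuts and bolt share out four places at random: two 70 mm before the gate line, 85 mm to either side, two 150 mm before it, 50 mm to either side (within 12 mm).
- pliers: pliers 66x190x14 mm lying on the bench left of the board; not to be moved. Origin: centre of the underside.
- wrench: small open-end wrench 23x134x9 mm lying on the bench right of the board; not to be moved. Origin: centre of the underside.
- tape_measure: black tape measure 37x80x69 mm at the front right of the bench; not to be moved. Origin: centre of the underside.

How it is judged:
On the way, in this order (a step that is already met when the one before it is completed fails the run):
1. exactly one nut is in the catch slot (((x of nut_0 in the frame of board between 0 and 0.058 m and y of nut_0 in the frame of board between -0.051 and 0.051 m and z of nut_0 in the frame of board below 0.044 m) or (x of nut_1 in the frame of board between 0 and 0.058 m and y of nut_1 in the frame of board between -0.051 and 0.051 m and z of nut_1 in the frame of board below 0.044 m) or (x of nut_2 in the frame of board between 0 and 0.058 m and y of nut_2 in the frame of board between -0.051 and 0.051 m and z of nut_2 in the frame of board below 0.044 m)) and not (((x of nut_0 in the frame of board between 0 and 0.058 m and y of nut_0 in the frame of board between -0.051 and 0.051 m and z of nut_0 in the frame of board below 0.044 m) and (x of nut_1 in the frame of board between 0 and 0.058 m and y of nut_1 in the frame of board between -0.051 and 0.051 m and z of nut_1 in the frame of board below 0.044 m)) or ((x of nut_0 in the frame of board between 0 and 0.058 m and y of nut_0 in the frame of board between -0.051 and 0.051 m and z of nut_0 in the frame of board below 0.044 m) and (x of nut_2 in the frame of board between 0 and 0.058 m and y of nut_2 in the frame of board between -0.051 and 0.051 m and z of nut_2 in the frame of board below 0.044 m)) or ((x of nut_1 in the frame of board between 0 and 0.058 m and y of nut_1 in the frame of board between -0.051 and 0.051 m and z of nut_1 in the frame of board below 0.044 m) and (x of nut_2 in the frame of board between 0 and 0.058 m and y of nut_2 in the frame of board between -0.051 and 0.051 m and z of nut_2 in the frame of board below 0.044 m)))), for 0.2 s.
2. exactly two nuts are in the catch slot ((((x of nut_0 in the frame of board between 0 and 0.058 m and y of nut_0 in the frame of board between -0.051 and 0.051 m and z of nut_0 in the frame of board below 0.044 m) and (x of nut_1 in the frame of board between 0 and 0.058 m and y of nut_1 in the frame of board between -0.051 and 0.051 m and z of nut_1 in the frame of board below 0.044 m)) or ((x of nut_0 in the frame of board between 0 and 0.058 m and y of nut_0 in the frame of board between -0.051 and 0.051 m and z of nut_0 in the frame of board below 0.044 m) and (x of nut_2 in the frame of board between 0 and 0.058 m and y of nut_2 in the frame of board between -0.051 and 0.051 m and z of nut_2 in the frame of board below 0.044 m)) or ((x of nut_1 in the frame of board between 0 and 0.058 m and y of nut_1 in the frame of board between -0.051 and 0.051 m and z of nut_1 in the frame of board below 0.044 m) and (x of nut_2 in the frame of board between 0 and 0.058 m and y of nut_2 in the frame of board between -0.051 and 0.051 m and z of nut_2 in the frame of board below 0.044 m))) and not ((x of nut_0 in the frame of board between 0 and 0.058 m and y of nut_0 in the frame of board between -0.051 and 0.051 m and z of nut_0 in the frame of board below 0.044 m) and (x of nut_1 in the frame of board between 0 and 0.058 m and y of nut_1 in the frame of board between -0.051 and 0.051 m and z of nut_1 in the frame of board below 0.044 m) and (x of nut_2 in the frame of board between 0 and 0.058 m and y of nut_2 in the frame of board between -0.051 and 0.051 m and z of nut_2 in the frame of board below 0.044 m))), for 0.2 s.
3. all three nuts are in the catch slot (x of nut_0 in the frame of board between 0 and 0.058 m and y of nut_0 in the frame of board between -0.051 and 0.051 m and z of each of nut_0, nut_1, nut_2 in the frame of board below 0.044 m and x of nut_1 in the frame of board between 0 and 0.058 m and y of nut_1 in the frame of board between -0.051 and 0.051 m and x of nut_2 in the frame of board between 0 and 0.058 m and y of nut_2 in the frame of board between -0.051 and 0.051 m), for 0.2 s.
At the end, for the whole second after the job is handed in: all three nuts rest in the catch slot, at least 8 mm below the level of the board's top; the bolt, pliers, wrench and tape measure are within 20 mm of where they were (all of step 3 and linear speed of each of nut_0, nut_1, nut_2 below 0.02 m/s and distance of each of bolt_0, pliers, wrench, tape_measure from where it was at the start of the episode below 0.02 m); the robot touches nothing.
It fails at once if a nut is lifted more than 16 mm off the board (the height of the fence) (z of any of nut_0, nut_1, nut_2 in the frame of board above 0.068 m).
It fails at once if a nut is squeezed or pushed with more than 15 N (contact force between the fingers and nut_0 above 15 N or contact force between the fingers and nut_1 above 15 N or contact force between the fingers and nut_2 above 15 N).
It fails at once if the bolt is shifted by more than 20 mm (distance of bolt_0 from where it was at the start of the episode above 0.02 m).
It fails at once if the pliers, wrench or tape measure is shifted by more than 20 mm (distance of any of pliers, wrench, tape_measure from where it was at the start of the episode above 0.02 m).
It also fails if it takes over 69 s, if anything falls off the work surface, if the arm or the gripper's body presses on something with over 40 N, if the wrist force passes 120 N, or if a joint passes its speed limit or range.

## Working session

There is one attempt and no reset: what is moved stays moved. The work goes in short steps, Python scripts to look and compute and a shell command to move; the robot and the scene stay as the last step left them, time stands still between calls to the robot, and variables do not carry over. Pictures are saved under pics/ and viewed, and the job is handed in when it is done.

```bash
mkdir -p pics; ls
python3 - <<'E'
from cell import ctrl
import cv2, numpy as np
print(ctrl.read_state())
for n in ["scene","side","wrist"]:
    im=ctrl.get_image(n); cv2.imwrite(f"pics/{n}0.png",im); print(n,ctrl.camera_model(n))
    for t in ["nut_0","nut_1","bolt_0","gate","board"]:
        r=ctrl.find_in(n,t); print(t,[(np.round(d["box"]).tolist(),round(d["p"],2)) for d in r])
print(ctrl.read_state()["clock"], ctrl.nose_length)
E
```

```text
pics
{'clock': 0.0, 'q': array([-1.56430970e+00,  3.81227299e-01,  1.29828899e+00, -4.15415194e-05,
        1.46361596e+00, -2.15327576e-01]), 'joint_vel': array([-0.00126839,  0.00104014, -0.00072902, -0.00226535,  0.00032471,
        0.00143023]), 'tau': array([ 3.22360116e-03, -4.48461270e+01, -2.31281698e+01, -8.20816626e-05,
        4.76700530e-03, -1.77920803e-06]), 'tcp_pos': array([ 0.12097053, -0.53622856,  0.23868545]), 'eef_rot': array([ 7.81026049e-01, -6.24497972e-01, -5.00672802e-04, -5.85100394e-04]), 'contact_force': array([-0.34611161, -0.28216478, -0.358055  ]), 'torque': array([ 0.03166599,  0.02822563, -0.0081981 ]), 'opening': 0.0853936574307098}
scene {'camera_matrix': array([[532.69911252,   0.        , 276.51503193],
       [  0.        , 532.69911252, 211.82804785],
       [  0.        ,   0.        ,   1.        ]]), 'xyz': array([-0.4385223 , -0.53321629,  1.04859107]), 'attitude': array([ 0.33447383, -0.2026992 , -0.4844162 ,  0.78254791])}
nut_0 [([234.0, 171.0, 320.0, 251.0], 0.53), ([246.0, 192.0, 253.0, 200.0], 0.44)]
nut_1 [([234.0, 171.0, 320.0, 251.
[... 717 characters left out ...]
297.0, 222.0], 0.51)]
gate [([253.0, 177.0, 364.0, 256.0], 0.77)]
board [([259.0, 177.0, 363.0, 254.0], 0.71)]
wrist {'camera_matrix': array([[364.8424572 ,   0.        , 279.38138063],
       [  0.        , 364.8424572 , 213.95319208],
       [  0.        ,   0.        ,   1.        ]]), 'T_tool_cam': array([[ 9.99998967e-01,  4.88092735e-05,  1.43624802e-03,
        -3.98215909e-04],
       [ 5.18314789e-04, -9.44404229e-01, -3.28786228e-01,
        -8.39687323e-02],
       [ 1.34035089e-03,  3.28786633e-01, -9.44403279e-01,
        -1.35084512e-01],
       [ 0.00000000e+00,  0.00000000e+00,  0.00000000e+00,
         1.00000000e+00]])}
nut_0 []
nut_1 []
bolt_0 []
gate []
board []
0.9 0.008
```

Run:
```python
import cv2
a=cv2.imread("pics/scene0.png")[140:290,200:400]; cv2.imwrite("pics/s_crop.png",cv2.resize(a,None,fx=4,fy=4,interpolation=2))
a=cv2.imread("pics/side0.png")[140:290,220:420]; cv2.imwrite("pics/d_crop.png",cv2.resize(a,None,fx=4,fy=4,interpolation=2))
```

```text
(no output)
```

View pics/scene0.png

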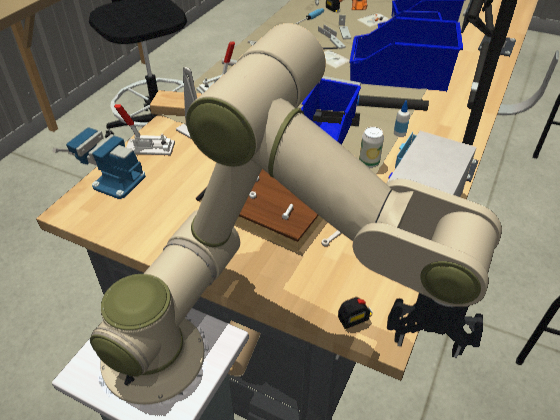

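View pics/s_crop.png

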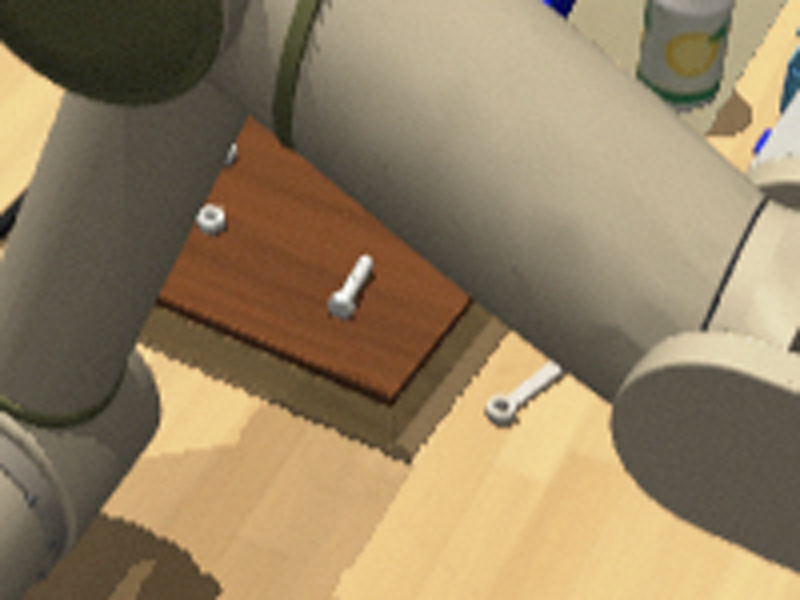

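View pics/d_crop.png

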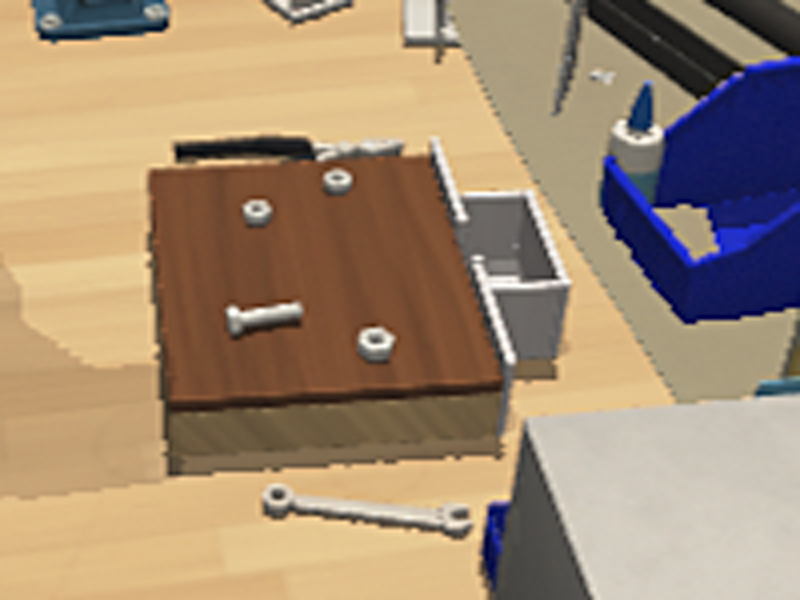

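```bash
cat > h.py <<'E'
from cell import ctrl
import cv2, numpy as np
from scipy.spatial.transform import Rotation as R
from scipy.optimize import least_squares
def cam(n, st=None):
    m=ctrl.camera_model(n); K=m["camera_matrix"]
    if "xyz" in m: return K,R.from_quat(m["attitude"]).as_matrix(),np.array(m["xyz"])
    st=st or ctrl.read_state()
    T=np.eye(4);T[:3,:3]=R.from_quat(st["eef_rot"]).as_matrix();T[:3,3]=st["tcp_pos"]
    T=T@m["T_tool_cam"]; return K,T[:3,:3],T[:3,3]
F=np.diag([1,-1,-1.])
def ray(c,px):
    K,A,t=c; return A@F@np.linalg.inv(K)@np.array([px[0],px[1],1.]),t
def onz(c,px,z):
    d,t=ray(c,px); return t+d*(z-t[2])/d[2]
def proj(c,X):
    K,A,t=c; p=(np.atleast_2d(X)-t)@A@F@K.T; return p[:,:2]/p[:,2:]
def b2w(b,p):
    p=np.atleast_2d(p).astype(float); c,s=np.cos(b[2]),np.sin(b[2])
    return np.c_[b[0]+c*p[:,0]-s*p[:,1], b[1]+s*p[:,0]+c*p[:,1], p[:,2]]
def w2b(b,p):
    p=np.atleast_2d(p); c,s=np.cos(b[2]),np.sin(b[2]); d=p[:,:2]-b[:2]
    return np.c_[c*d[:,0]+s*d[:,1], -s*d[:,0]+c*d[:,1]]
E
python3 - <<'E'
from h import *
c=cam("side")
px=np.array([[168,405],[150,170],[500,387],[514,362],[433,140],[570,283],[528,192]])/4+[220,140]
P=np.array([[-.22,-.13,.052],[-.22,.13,.052],[0,-.13,.052],[.006,-.13,.068],[0.003,.13,.068],[.059,-.053,.068],[.059,.053,.068]])
f=lambda b:(proj(c,b2w(b,P))-px).ravel()
s=least_squares(f,[.5,0,0]); print(s.x); print(np.round(f(s.x).reshape(-1,2),1))
for n,p,z in [("A",(257,212),.058),("B",(337,181),.058),("C",(376,344),.058),("bolt",(265,317),.06),("gR",(478,262),.068),("gL",(467,218),.068)]:
    w=onz(c,np.array(p)/4+[220,140],z); print(n,w,w2b(s.x,w))
E
```

```text
[ 0.64929316 -0.04885725 -0.08862835]
[[-0.3 -0.4]
 [-0.7 -0.2]
 [ 0.9 -0.8]
 [ 0.4  0.8]
 [ 0.4 -0.4]
 [-1.1  0.5]
 [ 0.3  0.4]]
A [0.51307589 0.02412724 0.058     ] [[-0.14214266  0.06064112]]
B [0.58018777 0.05194537 0.058     ] [[-0.07775644  0.0942903 ]]
C [ 0.56334611 -0.13279091  0.058     ] [[-0.07818055 -0.09121161]]
bolt [ 0.49538671 -0.0953513   0.06      ] [[-0.14918708 -0.05993419]]
gR [ 0.65148677 -0.07243968  0.068     ] [[ 0.00427233 -0.02329572]]
gL [ 0.65878707 -0.02215999  0.068     ] [[0.0070936 0.0274328]]
```

```bash
python3 -m handwheel '0 0 -0.01 0 0 8.85 0.76; -0.02 -0.015 0 0 0 8.85 0.76; -0.038 -0.0295 0 0 0 0 0.76; -0.038 -0.0295 0 0 0 0 0.76; -0.038 -0.0295 0 0 0 0 0.76; -0.038 -0.0295 0 0 0 0 0.76; -0.038 -0.0295 0 0 0 0 0.76; -0.038 -0.0295 0 0 0 0 0.76' 20
python3 -m handwheel '-0.038 -0.0295 0 0 0 0 0.76; -0.038 -0.0295 0 0 0 0 0.76; -0.038 -0.0295 0 0 0 0 0.76; -0.038 -0.0295 0 0 0 0 0.76; -0.038 -0.0295 0 0 0 0 0.76; -0.038 -0.0295 0 0 0 0 0.76; -0.038 -0.0295 0 0 0 0 0.76; 0 0 0 0 0 0 0.76'
python3 - <<'E'
from h import *
st=ctrl.read_state(); print(st)
for n in ["wrist","scene","side"]:
    im=ctrl.get_image(n); cv2.imwrite(f"pics/{n}1.png",im)
    for t in ["nut_0","bolt_0","gate"]:
        r=ctrl.find_in(n,t); print(n,t,[(np.round(d["box"]).tolist(),round(d["p"],2)) for d in r])
E
```

```text
clock: 1.9
tcp_pos: [0.3317, -0.3026, 0.2495]
eef_rot: [-0.676, 0.737, -0.0, -0.0]
contact_force: [-0.2, -0.4, -0.6]
opening: 0.0105
clock: 2.9
tcp_pos: [0.5609, -0.0546, 0.2488]
eef_rot: [-0.677, 0.736, 0.0, 0.0]
contact_force: [-0.7, -0.2, 0.3]
opening: 0.01
{'clock': 2.9, 'q': array([-3.07291759e-01,  3.98273139e-01,  1.24128137e+00,  3.52830342e-04,
        1.50231623e+00,  1.34695001e+00]), 'joint_vel': array([-0.05783726, -0.030028  ,  0.04645482, -0.01835885, -0.00302855,
       -0.03293591]), 'tau': array([ 2.04347402e+00, -4.54854691e+01, -2.43156248e+01,  2.22123927e-01,
        2.00901629e-02,  3.67899472e-01]), 'tcp_pos': array([ 0.5608781 , -0.05462449,  0.24880434]), 'eef_rot': array([-6.76988630e-01,  7.35993440e-01,  2.08099750e-04,  8.36846262e-05]), 'contact_force': array([-0.70411662, -0.22247884,  0.32337858]), 'torque': array([-0.02957743,  0.01415852, -0.02159082]), 'opening': 0.010030862546125275}
wrist nut_0 [([192.0, 223.0, 212.0, 252.0], 0.84), ([352.0, 160.0, 376.0, 189.0], 0.74), ([149.0, 164.0, 174.0, 188.0], 0.62)]
wrist bolt_0 [([318.0, 220.0, 338.0, 273.0], 0.89)]
wrist gate [([102.0, 0.0, 419.0, 310.0], 0.67)]
scene nut_0 [([247.0, 192.0, 258.0, 196.0], 0.51), ([307.0, 199.0, 316.0, 203.0], 0.44)]
scene bolt_0 [([281.0, 206.0, 293.0, 218.0], 0.56)]
scene gate [([215.0, 157.0, 337.0, 251.0], 0.75)]
side nut_0 [([309.0, 222.0, 318.0, 233.0], 0.61)]
side bolt_0 [([276.0, 215.0, 297.0, 223.0], 0.53), ([254.0, 175.0, 359.0, 254.0], 0.34)]
side gate [([255.0, 179.0, 360.0, 256.0], 0.77)]
```

View pics/wrist1.png

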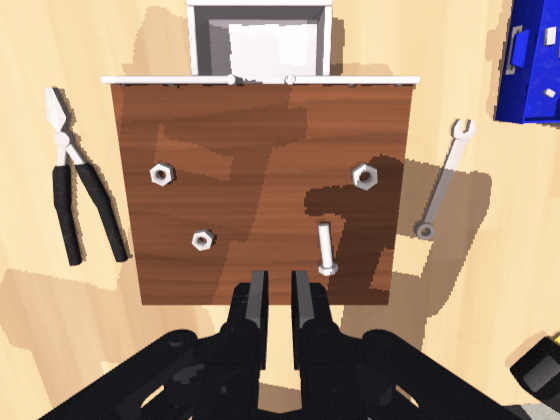

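View pics/side1.png

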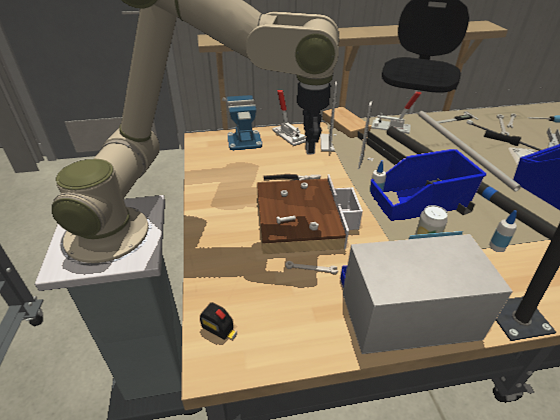

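Run:
```python
from h import *
st=dict(tcp_pos=np.array([0.5608781,-0.05462449,0.24880434]),eef_rot=[-6.76988630e-01,7.35993440e-01,2.08e-4,8.4e-5])
c=cam("wrist",st)
px=np.array([[141,305],[390,303],[111,84],[413,84],[231,78],[291,78]])
P=np.array([[-.22,.13,.052],[-.22,-.13,.052],[0,.13,.052],[0,-.13,.052],[0,.02,.068],[0,-.02,.068]])
f=lambda b:(proj(c,b2w(b,P))-px).ravel()
s=least_squares(f,[.65,-.05,-.09]); b=s.x; print(b); print(np.round(f(b).reshape(-1,2),1))
# free height check
fz=lambda v:(proj(c,b2w(v[:3],P+[0,0,v[3]]))-px).ravel(); print(least_squares(fz,list(b)+[0]).x)
for n,p in [("A",(202,240)),("B",(161.5,174.5)),("C",(365,176.5)),("bolt",(325,248))]:
    w=onz(c,p,.058); print(n,w.round(4),w2b(b,w).round(4))
    cs=cam("side"); print("  side px",proj(cs,w))
```

```text
[ 0.65021385 -0.04644165 -0.08189634]
[[ 1.3 -1.5]
 [-1.   0.3]
 [-1.1 -2.4]
 [ 1.  -3.1]
 [ 5.3  3. ]
 [-5.5  2.9]]
[ 0.65028506 -0.04649653 -0.08189785  0.00105616]
A [0.5109 0.0256 0.058 ] [[-0.1448  0.0604]]
  side px [[283.42090247 192.78574425]]
B [0.5782 0.0524 0.058 ] [[-0.0798  0.0927]]
  side px [[303.57840203 185.22046136]]
C [ 0.5609 -0.1324  0.058 ] [[-0.082 -0.093]]
  side px [[313.05810711 226.01840827]]
bolt [ 0.4924 -0.093   0.058 ] [[-0.1534 -0.0593]]
  side px [[285.0045475  219.36786587]]
```

```bash
python3 -m handwheel '0 0 0.015 0 0 -10.6 0.76; 0 0 0.015 0 0 -10.6 0.76; 0 0 0.015 0 0 -10.6 0.76; 0 0 0.015 0 0 -10.6 0.76; 0 0 0.015 0 0 -10.6 0.76; 0 0 0.015 0 0 -10.6 0.76; 0 0 0.015 0 0 -10.6 0.76; 0 0 0 0 0 -10.6 0.76'
python3 -m handwheel '0 0 0 0 0 -5.2 0.76; 0 0 0 0 0 0 0.76'
cat >> h.py <<'E'
B=np.array([0.650,-0.0475,-0.084])
def show(tgt=None,ztip=None):
    st=ctrl.read_state(); Rm=R.from_quat(st["eef_rot"]).as_matrix()
    print("t",round(st["clock"],2),"tcp",st["tcp_pos"].round(4),"board",w2b(B,st["tcp_pos"]).round(4),"yaw-b",np.degrees(np.arctan2(Rm[1,0],Rm[0,0])-B[2]).round(1),"tilt",Rm[2].round(3),"F",st["contact_force"].round(1))
    if tgt is not None:
        w=b2w(B,[tgt[0],tgt[1],0.052+0.008+ztip])[0]; print("tool shift",(Rm.T@(w-st["tcp_pos"])).round(4))
E
python3 - <<'E'
from h import *
show((-.080,.122),.030)
E
```

```text
clock: 4.5
tcp_pos: [0.5591, -0.0567, 0.1432]
eef_rot: [0.996, -0.086, -0.001, -0.0]
contact_force: [0.4, 0.8, 0.2]
opening: 0.0104
clock: 4.75
tcp_pos: [0.5597, -0.0569, 0.1444]
eef_rot: [0.999, -0.044, 0.0, 0.0]
contact_force: [-0.3, -0.3, -0.5]
opening: 0.0102
t 4.75 tcp [ 0.5597 -0.0569  0.1444] board [[-0.0892 -0.0169]] yaw-b -0.2 tilt [ 0.  0. -1.] F [-0.3 -0.3 -0.5]
tool shift [ 0.0087 -0.139   0.0544]
```

```bash
python3 -m handwheel '0.0027 -0.045 0.005 0 0 0 0.76; 0.003 -0.047 0.015 0 0 0 0.76; 0.003 -0.047 0.03 0 0 0 0.76; 0 0 0.015 0 0 0 0.76; 0 0 0.009 0 0 0 0.76; 0 0 0 0 0 0 0.76; 0 0 0 0 0 0 0.76'
python3 - <<'E'
from h import *
show((-.080,.122),.004)
for n in ["wrist","side"]:
    im=ctrl.get_image(n); cv2.imwrite(f"pics/{n}2.png",im)
    for t in ["nut_0"]:
        r=ctrl.find_in(n,t); print(n,t,[(np.round(d["box"]).tolist(),round(d["p"],2)) for d in r])
a=cv2.imread("pics/side2.png")[120:270,230:390]; cv2.imwrite("pics/side2c.png",cv2.resize(a,None,fx=4,fy=4,interpolation=2))
E
```

```text
clock: 5.62
tcp_pos: [0.5809, 0.08, 0.0711]
eef_rot: [0.999, -0.044, 0.001, 0.0]
contact_force: [0.8, 0.6, 0.3]
opening: 0.0103
t 5.62 tcp [0.5809 0.08   0.0711] board [[-0.0796  0.1212]] yaw-b -0.3 tilt [ 0.001  0.    -1.   ] F [0.8 0.6 0.3]
tool shift [-0.0004 -0.0008  0.0071]
wrist nut_0 [([268.0, 311.0, 294.0, 356.0], 0.7), ([145.0, 382.0, 163.0, 405.0], 0.44)]
side nut_0 []
```

View pics/wrist2.png

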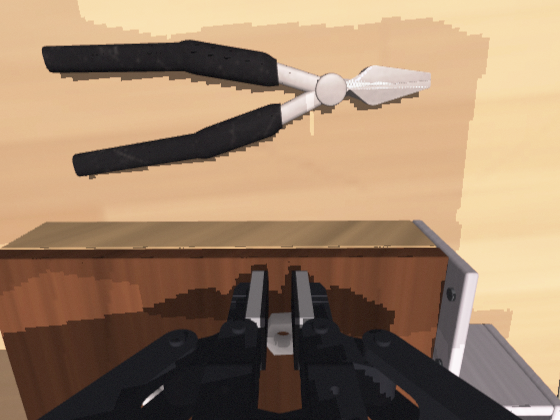

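View pics/side2c.png

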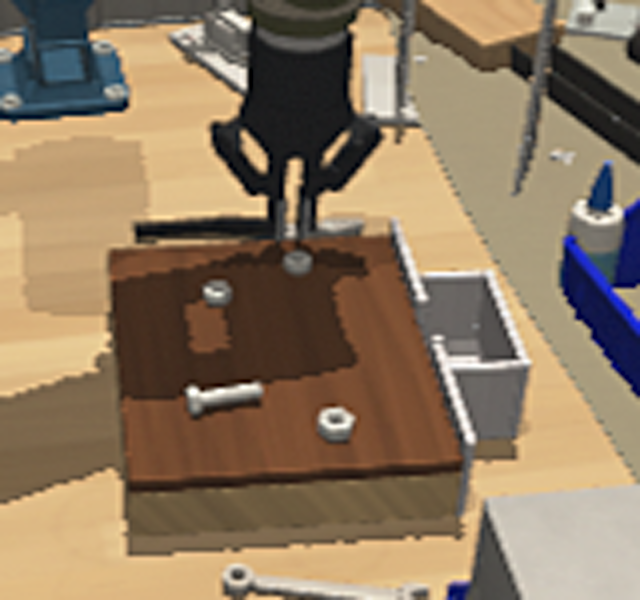

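```bash
python3 -m handwheel '0 0 0.004 0 0 0 0.76; 0 0 0.003 0 0 0 0.76; 0 0.003 0 0 0 0 0.76; 0 0.004 0 0 0 0 0.76; 0 0.005 0 0 0 0 0.76; 0 0.006 0 0 0 0 0.76; 0 0.008 0 0 0 0 0.76; 0 0.008 0 0 0 0 0.76'
python3 - <<'E'
from h import *
show()
for n in ["wrist","side"]:
    im=ctrl.get_image(n); cv2.imwrite(f"pics/{n}3.png",im)
    for t in ["nut_0"]:
        r=ctrl.find_in(n,t); print(n,t,[(np.round(d["box"]).tolist(),round(d["p"],2)) for d in r])
a=cv2.imread("pics/side3.png")[120:270,230:390]; cv2.imwrite("pics/side3c.png",cv2.resize(a,None,fx=4,fy=4,interpolation=2))
E
```

```text
clock: 6.82
tcp_pos: [0.5774, 0.0464, 0.0634]
eef_rot: [0.999, -0.044, 0.0, 0.0]
contact_force: [-0.4, 1.0, 0.3]
opening: 0.0103
t 6.83 tcp [0.5774 0.0464 0.0634] board [[-0.0802  0.0875]] yaw-b -0.2 tilt [ 0.  0. -1.] F [-0.4  1.   0.3]
wrist nut_0 [([120.0, 317.0, 163.0, 357.0], 0.96), ([266.0, 308.0, 295.0, 353.0], 0.93)]
side nut_0 [([310.0, 222.0, 318.0, 232.0], 0.48)]
```

View pics/wrist3.png

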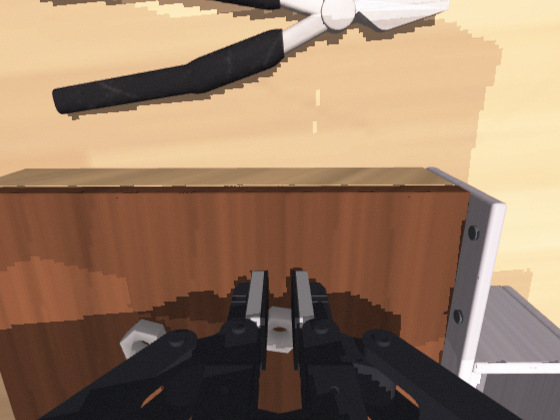

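View pics/side3c.png

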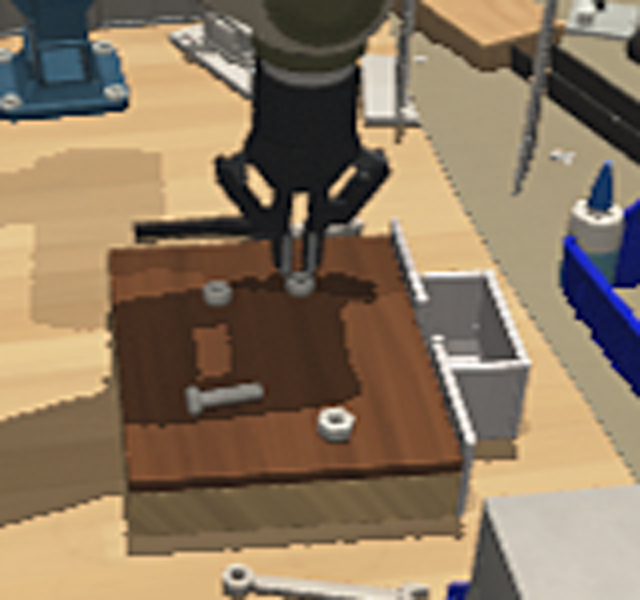

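```bash
python3 - <<'E'
from h import *
st=dict(tcp_pos=np.array([0.5774,.0464,.0634]),eef_rot=[.999,-.044,0,0]); st["eef_rot"]=R.from_quat(st["eef_rot"]).as_quat()
print(w2b(B,onz(cam("wrist",st),(280.5,331),.062)))
E
python3 -m handwheel '0 0.006 0 0 0 0 0.76; 0 0.008 0 0 0 0 0.76; 0 0.009 0 0 0 0 0.76; 0 0.009 0 0 0 0 0.76; 0 0.009 0 0 0 0 0.76; 0 0.009 0 0 0 0 0.76; 0 0.008 0 0 0 0 0.76; 0 0.004 0 0 0 0 0.76'
python3 -m handwheel '0 0.003 0 0 0 0 0.76; 0 0 0 0 0 0 0.76'
python3 - <<'E'
from h import *
show()
for n in ["wrist","side"]:
    im=ctrl.get_image(n); cv2.imwrite(f"pics/{n}4.png",im)
    for t in ["nut_0"]:
        r=ctrl.find_in(n,t); print(n,t,[(np.round(d["box"]).tolist(),round(d["p"],2)) for d in r])
a=cv2.imread("pics/side4.png")[120:270,230:390]; cv2.imwrite("pics/side4c.png",cv2.resize(a,None,fx=4,fy=4,interpolation=2))
E
```

```text
[[-0.08091873  0.06997396]]
clock: 8.02
tcp_pos: [0.572, -0.0153, 0.0633]
eef_rot: [0.999, -0.044, -0.0, -0.0]
contact_force: [-0.6, 0.1, 0.2]
opening: 0.0104
clock: 8.28
tcp_pos: [0.5718, -0.0178, 0.0633]
eef_rot: [0.999, -0.044, -0.0, 0.0]
contact_force: [-0.5, -0.7, 0.3]
opening: 0.0101
t 8.28 tcp [ 0.5718 -0.0178  0.0633] board [[-0.0804  0.0231]] yaw-b -0.2 tilt [-0.  0. -1.] F [-0.5 -0.7  0.3]
wrist nut_0 [([97.0, 182.0, 154.0, 239.0], 0.75), ([267.0, 307.0, 294.0, 354.0], 0.72)]
side nut_0 [([308.0, 220.0, 317.0, 234.0], 0.61)]
```

View pics/wrist4.png

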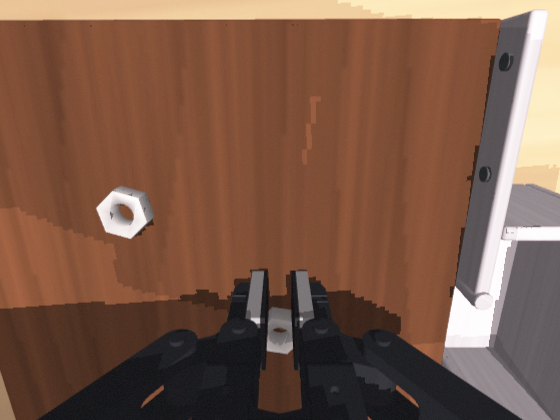

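View pics/side4c.png

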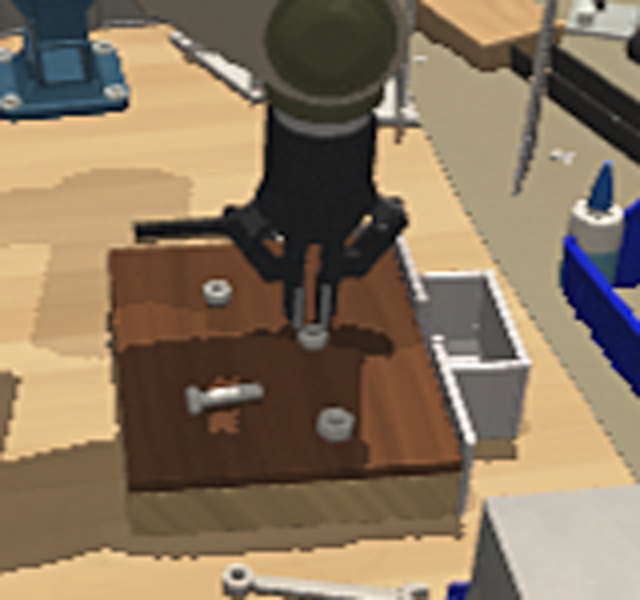

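```bash
python3 -m handwheel '0 0.004 0 0 0 0 0.76; 0 0.0015 0 0 0 0 0.76; 0 -0.004 0 0 0 0 0.76; 0 -0.010 -0.005 0 0 0 0.76; 0 0 -0.03 0 0 0 0.76; 0 0 -0.045 0 0 10 0.76; 0 0 0 0 0 10.6 0.76; 0 0 0 0 0 10.6 0.76'
python3 -m handwheel '0 0 0 0 0 10.6 0.76; 0 0 0 0 0 10.6 0.76; 0 0 0 0 0 10.6 0.76; 0 0 0 0 0 10.6 0.76; 0 0 0 0 0 10.6 0.76; 0 0 0 0 0 5.8 0.76; 0 0 0 0 0 0 0.76'
python3 - <<'E'
from h import *
show((-.110,0),.012)
for n in ["wrist"]:
    im=ctrl.get_image(n); cv2.imwrite(f"pics/{n}5.png",im)
    for t in ["nut_0"]:
        r=ctrl.find_in(n,t); print(n,t,[(np.round(d["box"]).tolist(),round(d["p"],2)) for d in r])
        for d in r: print(w2b(B,onz(cam("wrist"),((d["box"][0]+d["box"][2])/2,(d["box"][1]+d["box"][3])/2),.058)).round(4))
E
```

```text
clock: 9.48
tcp_pos: [0.5726, -0.0084, 0.1443]
eef_rot: [0.95, -0.313, 0.001, -0.0]
contact_force: [0.8, 0.3, 0.3]
opening: 0.0102
clock: 10.35
tcp_pos: [0.5725, -0.0086, 0.1436]
eef_rot: [-0.676, 0.737, -0.0, 0.0]
contact_force: [0.2, 0.1, -0.3]
opening: 0.01
t 10.35 tcp [ 0.5725 -0.0086  0.1436] board [[-0.0804  0.0323]] yaw-b -90.1 tilt [-0. -0. -1.] F [ 0.2  0.1 -0.3]
tool shift [0.0323 0.0295 0.0716]
wrist nut_0 [([320.0, 209.0, 353.0, 244.0], 0.8), ([226.0, 294.0, 232.0, 316.0], 0.58), ([449.0, 202.0, 493.0, 241.0], 0.55)]
[[-0.0821 -0.0045]]
[[-0.1408  0.0678]]
[[-0.0788 -0.0909]]
```

View pics/wrist5.png

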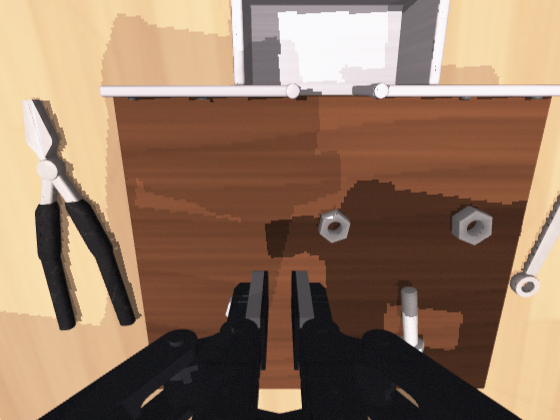

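Run:
```python
from h import *
c=cam("wrist")
for p,z in [((293,90),.068),((381,90),.068),((337,98),.052),((334.5,226.5),.058),((232,97),.052),((450,97),.052)]: print(p,w2b(B,onz(c,p,z)).round(4))
```

```text
(293, 90) [[0.0018 0.0249]]
(381, 90) [[ 0.0018 -0.0232]]
(337, 98) [[-0.0028 -0.0017]]
(334.5, 226.5) [[-0.0821 -0.0032]]
(232, 97) [[-0.0022  0.0604]]
(450, 97) [[-0.0023 -0.0685]]
```

```bash
python3 -m handwheel '0.018 0.016 0 0 0 0 0.76; 0.0165 0.0145 0.01 0 0 0 0.76; 0 0 0.03 0 0 0 0.76; 0 0 0.025 0 0 0 0.76; 0 0 0.010 0 0 0 0.76; 0 0 0.0045 0 0 0 0.76; 0 0 0 0 0 0 0.76'
python3 - <<'E'
from h import *
show((-.0275,-.002),.004)
im=ctrl.get_image("wrist"); cv2.imwrite("pics/wrist6.png",im)
E
```

```text
clock: 11.32
tcp_pos: [0.5394, -0.0409, 0.0643]
eef_rot: [-0.676, 0.737, -0.0, 0.0]
contact_force: [0.6, -0.1, -0.2]
opening: 0.0106
t 11.32 tcp [ 0.5394 -0.0409  0.0643] board [[-0.1107 -0.0027]] yaw-b -90.1 tilt [ 0.    -0.001 -1.   ] F [ 0.6 -0.1 -0.2]
tool shift [-0.0009 -0.0832  0.0003]
```

View pics/wrist6.png

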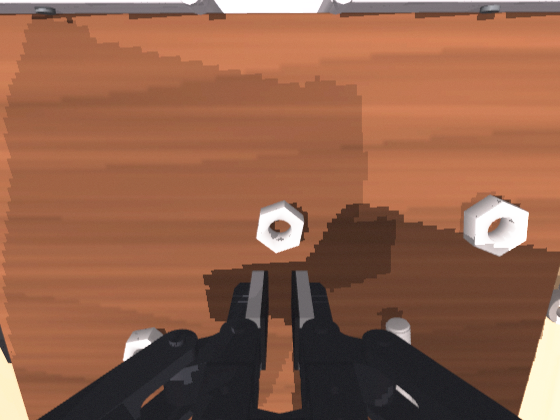

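```bash
python3 -m handwheel '0 -0.004 0 0 0 0 0.76; 0 -0.005 0 0 0 0 0.76; 0 -0.006 0 0 0 0 0.76; -0.0006 -0.008 0 0 0 0 0.76; -0.0006 -0.009 0 0 0 0 0.76; -0.0006 -0.009 0 0 0 0 0.76; -0.0006 -0.009 0 0 0 0 0.76; -0.0006 -0.009 0 0 0 0 0.76'
python3 -m handwheel '0 -0.009 0 0 0 0 0.76; 0 -0.008 0 0 0 0 0.76; 0 -0.004 0 0 0 0 0.76; 0 0 0 0 0 0 0.76'
python3 - <<'E'
from h import *
show((-.010,0.0005),.004)
im=ctrl.get_image("wrist"); cv2.imwrite("pics/wrist7.png",im)
im=ctrl.get_image("side"); cv2.imwrite("pics/side7c.png",cv2.resize(im[120:270,230:390],None,fx=4,fy=4,interpolation=2))
E
```

```text
clock: 12.38
tcp_pos: [0.5988, -0.0431, 0.0638]
eef_rot: [-0.676, 0.737, 0.0, -0.0]
contact_force: [-0.1, -0.3, -0.3]
opening: 0.0102
clock: 12.88
tcp_pos: [0.6192, -0.0449, 0.0637]
eef_rot: [-0.676, 0.737, 0.0, -0.0]
contact_force: [-0.1, -0.3, 0.0]
opening: 0.0101
t 12.88 tcp [ 0.6192 -0.0449  0.0637] board [[-0.0309 -0.    ]] yaw-b -90.2 tilt [-0.  0. -1.] F [-0.1 -0.3  0. ]
tool shift [-0.0006 -0.0209 -0.0003]
```

View pics/wrist7.png

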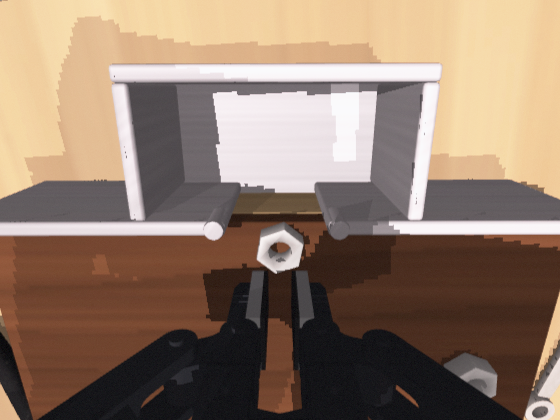

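View pics/side7c.png

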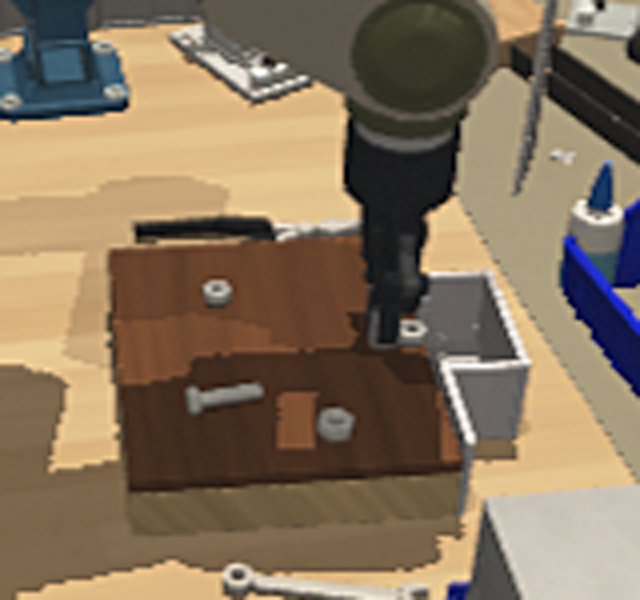

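```bash
python3 -m handwheel '0 -0.005 0 0 0 0 0.76; 0 -0.006 0 0 0 0 0.76; 0 -0.005 0 0 0 0 0.76; 0 -0.004 0 0 0 0 0.76; 0 -0.001 0 0 0 0 0.76; 0 0 0 0 0 0 0.76'
python3 - <<'E'
from h import *
show((-.010,0.0005),.004)
im=ctrl.get_image("wrist"); cv2.imwrite("pics/wrist8.png",im)
E
```

```text
clock: 13.72
tcp_pos: [0.64, -0.0467, 0.0638]
eef_rot: [-0.676, 0.737, 0.0, -0.0]
contact_force: [-0.3, 0.1, 0.2]
opening: 0.0103
t 13.72 tcp [ 0.64   -0.0467  0.0638] board [[-0.01   -0.0001]] yaw-b -90.2 tilt [-0.  0. -1.] F [-0.3  0.1  0.2]
tool shift [-0.0006 -0.     -0.0002]
```

View pics/wrist8.png

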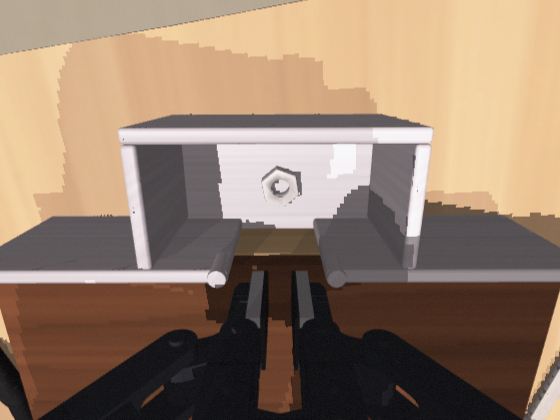

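```bash
python3 -m handwheel '0 0.012 0 0 0 0 0.76; 0 0.010 -0.02 0 0 0 0.76; -0.02 0.03 -0.03 0 0 0 0.76; -0.034 0.04 0 0 0 0 0.76; -0.034 0.0425 0 0 0 0 0.76; 0 0 0 0 0 -10.6 0.76; 0 0 0 0 0 -10.6 0.76; 0 0 0 0 0 -10.6 0.76'
python3 -m handwheel '0 0 0 0 0 -10.6 0.76; 0 0 0 0 0 -10.6 0.76; 0 0 0 0 0 -10.6 0.76; 0 0 0 0 0 -10.6 0.76; 0 0 0 0 0 -10.6 0.76; 0 0 0 0 0 -5.1 0.76; 0 0 0 0 0 0 0.76'
python3 - <<'E'
from h import *
show((-.1445,.090),.004)
n="wrist"
im=ctrl.get_image(n); cv2.imwrite(f"pics/{n}9.png",im)
r=ctrl.find_in(n,"nut_0"); print([(np.round(d["box"]).tolist(),round(d["p"],2)) for d in r])
for d in r: print(w2b(B,onz(cam("wrist"),((d["box"][0]+d["box"][2])/2,(d["box"][1]+d["box"][3])/2),.058)).round(4))
E
```

```text
clock: 14.78
tcp_pos: [0.5135, 0.0528, 0.1141]
eef_rot: [0.853, -0.521, 0.0, -0.0]
contact_force: [-0.1, 0.8, -1.0]
opening: 0.0102
clock: 15.65
tcp_pos: [0.5136, 0.0526, 0.1139]
eef_rot: [0.999, -0.045, 0.0, 0.0]
contact_force: [-1.1, 0.8, -0.0]
opening: 0.0101
t 15.65 tcp [0.5136 0.0526 0.1139] board [[-0.1443  0.0883]] yaw-b -0.3 tilt [ 0.  0. -1.] F [-1.1  0.8 -0. ]
tool shift [-0.0002 -0.0017  0.0499]
[([270.0, 268.0, 290.0, 305.0], 0.78)]
[[-0.1452  0.0614]]
```

View pics/wrist9.png

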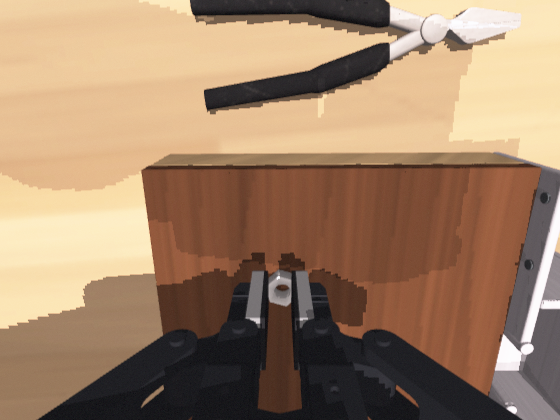

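```bash
python3 -m handwheel '0 -0.002 0.02 0 0 0 0.76; 0 0 0.02 0 0 0 0.76; 0 0 0.007 0 0 0 0.76; 0 0 0.0025 0 0 0 0.76; 0 0 0 0 0 0 0.76; 0 0.004 0 0 0 0 0.76; 0 0.004 0 0 0 0 0.76; 0 0.005 0 0 0 0 0.76'
python3 -m handwheel '0 0.006 0 0 0 0 0.76; 0 0.008 0 0 0 0 0.76; 0 0.009 0 0 0 0 0.76; 0 0.009 0 0 0 0 0.76; 0 0.009 0 0 0 0 0.76; 0 0.009 0 0 0 0 0.76; 0 0.006 0 0 0 0 0.76; 0 0.003 0 0 0 0 0.76'
python3 - <<'E'
from h import *
show((-.1445,.0175),.004)
n="wrist"
im=ctrl.get_image(n); cv2.imwrite(f"pics/{n}10.png",im)
E
```

```text
clock: 16.75
tcp_pos: [0.5128, 0.0413, 0.0645]
eef_rot: [0.999, -0.044, 0.0, 0.0]
contact_force: [-0.0, 1.4, 0.1]
opening: 0.0102
clock: 17.75
tcp_pos: [0.5074, -0.0175, 0.0643]
eef_rot: [0.999, -0.045, -0.0, -0.0]
contact_force: [-0.1, 0.3, 0.3]
opening: 0.0103
t 17.75 tcp [ 0.5074 -0.0175  0.0643] board [[-0.1446  0.018 ]] yaw-b -0.3 tilt [-0. -0. -1.] F [-0.1  0.3  0.3]
tool shift [0.0001 0.0005 0.0003]
```

View pics/wrist10.png

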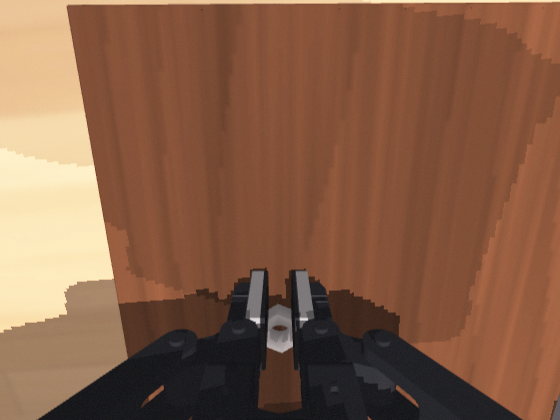

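```bash
python3 -m handwheel '0 -0.004 0 0 0 0 0.76; 0 -0.010 -0.005 0 0 0 0.76; 0 0 -0.03 0 0 0 0.76; 0 0 -0.035 0 0 10.6 0.76; 0 0 0 0 0 10.6 0.76; 0 0 0 0 0 10.6 0.76; 0 0 0 0 0 10.6 0.76; 0 0 0 0 0 10.6 0.76'
python3 -m handwheel '0 0 0 0 0 10.6 0.76; 0 0 0 0 0 10.6 0.76; 0 0 0 0 0 10.6 0.76; 0 0 0 0 0 5 0.76; 0 0.015 0 0 0 0 0.76; 0 0.015 0 0 0 0 0.76; 0 0 0 0 0 0 0.76'
python3 - <<'E'
from h import *
show((-.1745,0),.004)
n="wrist"
im=ctrl.get_image(n); cv2.imwrite(f"pics/{n}11.png",im)
r=ctrl.find_in(n,"nut_0"); print([(np.round(d["box"]).tolist(),round(d["p"],2)) for d in r])
for d in r: print(w2b(B,onz(cam("wrist"),((d["box"][0]+d["box"][2])/2,(d["box"][1]+d["box"][3])/2),.058)).round(4))
E
```

```text
clock: 18.8
tcp_pos: [0.5087, -0.0022, 0.1347]
eef_rot: [0.873, -0.488, 0.0, -0.0]
contact_force: [0.3, 0.8, 0.2]
opening: 0.0099
clock: 19.68
tcp_pos: [0.4783, 0.0002, 0.1347]
eef_rot: [-0.677, 0.736, 0.0, 0.0]
contact_force: [-0.1, 0.2, -0.1]
opening: 0.0103
t 19.68 tcp [4.783e-01 2.000e-04 1.347e-01] board [[-0.1751  0.0331]] yaw-b -90.0 tilt [-0.  0. -1.] F [-0.1  0.2 -0.1]
tool shift [ 0.0331 -0.0006  0.0707]
[([319.0, 164.0, 354.0, 201.0], 0.73), ([484.0, 39.0, 537.0, 90.0], 0.6), ([547.0, 166.0, 558.0, 190.0], 0.48)]
[[-0.1438 -0.0012]]
[[-0.079  -0.0914]]
[[-0.1412 -0.1289]]
```

View pics/wrist11.png

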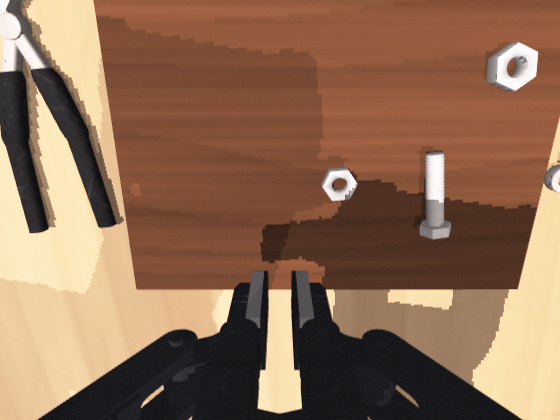

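```bash
python3 -m handwheel '0.018 0 0 0 0 0 0.76; 0.017 0 0.01 0 0 0 0.76; 0 0 0.03 0 0 0 0.76; 0 0 0.02 0 0 0 0.76; 0 0 0.008 0 0 0 0.76; 0 0 0.0025 0 0 0 0.76; 0 0 0 0 0 0 0.76'
python3 - <<'E'
from h import *
show((-.0275,0.0005),.004)
n="wrist"
im=ctrl.get_image(n); cv2.imwrite(f"pics/{n}12.png",im)
E
```

```text
clock: 20.65
tcp_pos: [0.4762, -0.0356, 0.0642]
eef_rot: [-0.676, 0.737, -0.0, 0.0]
contact_force: [-0.9, -1.0, -1.1]
opening: 0.0101
t 20.65 tcp [ 0.4762 -0.0356  0.0642] board [[-0.1742 -0.0027]] yaw-b -90.1 tilt [ 0.    -0.001 -1.   ] F [-0.9 -1.  -1.1]
tool shift [-0.0034 -0.1467  0.0003]
```

View pics/wrist12.png

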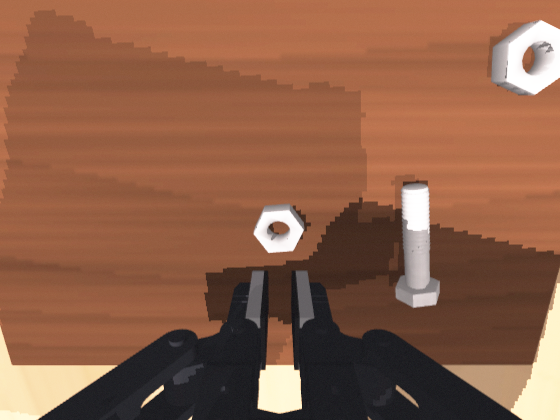

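```bash
python3 -m handwheel '0 -0.004 0 0 0 0 0.76; 0 -0.005 0 0 0 0 0.76; 0 -0.006 0 0 0 0 0.76; -0.0005 -0.008 0 0 0 0 0.76; -0.0005 -0.009 0 0 0 0 0.76; -0.0005 -0.009 0 0 0 0 0.76; -0.0005 -0.009 0 0 0 0 0.76; -0.0005 -0.009 0 0 0 0 0.76'
python3 -m handwheel '-0.0005 -0.009 0 0 0 0 0.76; 0 -0.009 0 0 0 0 0.76; 0 -0.009 0 0 0 0 0.76; 0 -0.009 0 0 0 0 0.76; 0 -0.009 0 0 0 0 0.76; 0 -0.009 0 0 0 0 0.76; 0 -0.009 0 0 0 0 0.76; 0 -0.008 0 0 0 0 0.76'
python3 -m handwheel '0 -0.006 0 0 0 0 0.76; 0 -0.003 0 0 0 0 0.76; 0 0 0 0 0 0 0.76'
python3 - <<'E'
from h import *
show((-.010,0.0005),.004)
n="wrist"
im=ctrl.get_image(n); cv2.imwrite(f"pics/{n}13.png",im)
E
```

```text
clock: 21.7
tcp_pos: [0.5355, -0.038, 0.0638]
eef_rot: [-0.676, 0.737, 0.0, -0.0]
contact_force: [-0.2, -0.3, 0.5]
opening: 0.0105
clock: 22.7
tcp_pos: [0.6062, -0.0436, 0.0638]
eef_rot: [-0.676, 0.737, -0.0, -0.0]
contact_force: [-0.7, 1.1, 0.9]
opening: 0.0103
clock: 23.08
tcp_pos: [0.6146, -0.0443, 0.0637]
eef_rot: [-0.676, 0.737, 0.0, -0.0]
contact_force: [-1.0, -1.0, 0.5]
opening: 0.0101
t 23.07 tcp [ 0.6146 -0.0443  0.0637] board [[-0.0355  0.0002]] yaw-b -90.1 tilt [-0.  0. -1.] F [-1.  -1.   0.5]
tool shift [-0.0003 -0.0255 -0.0003]
```

View pics/wrist13.png

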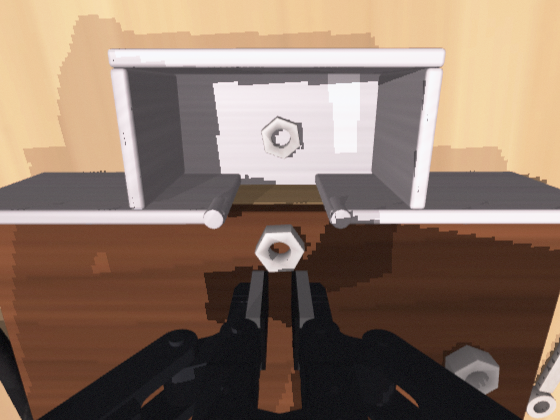

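```bash
python3 -m handwheel '0 -0.004 0 0 0 0 0.76; 0 -0.006 0 0 0 0 0.76; 0 -0.006 0 0 0 0 0.76; 0 -0.005 0 0 0 0 0.76; 0 -0.003 0 0 0 0 0.76; 0 -0.0015 0 0 0 0 0.76; 0 0 0 0 0 0 0.76'
python3 - <<'E'
from h import *
show((-.010,0.0005),.004)
n="wrist"
im=ctrl.get_image(n); cv2.imwrite(f"pics/{n}14.png",im)
E
```

```text
clock: 24.0
tcp_pos: [0.64, -0.0465, 0.0638]
eef_rot: [-0.676, 0.737, 0.0, -0.0]
contact_force: [-0.3, 0.2, 0.3]
opening: 0.0103
t 24.0 tcp [ 0.64   -0.0465  0.0638] board [[-0.0101  0.0002]] yaw-b -90.1 tilt [-0.  0. -1.] F [-0.3  0.2  0.3]
tool shift [-0.0003 -0.0001 -0.0002]
```

View pics/wrist14.png

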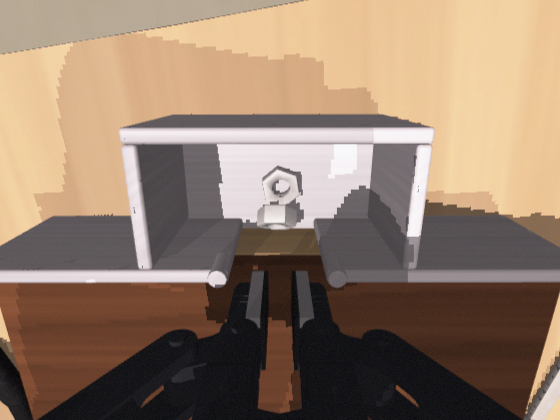

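```bash
python3 -m handwheel '0 0.012 0 0 0 0 0.76; 0 0.010 -0.02 0 0 0 0.76; 0.02 0.02 -0.03 0 0 0 0.76; 0.04 0.016 -0.03 0 0 0 0.76; 0.04 0.012 0 0 0 0 0.76; 0.021 0 0 0 0 0 0.76; 0 0 0 0 0 0 0.76'
python3 - <<'E'
from h import *
show((-.080,-.122),.004)
n="wrist"
im=ctrl.get_image(n); cv2.imwrite(f"pics/{n}15.png",im)
r=ctrl.find_in(n,"nut_0"); print([(np.round(d["box"]).tolist(),round(d["p"],2)) for d in r])
for d in r: print(w2b(B,onz(cam("wrist"),((d["box"][0]+d["box"][2])/2,(d["box"][1]+d["box"][3])/2),.058)).round(4))
E
```

```text
clock: 24.92
tcp_pos: [0.56, -0.162, 0.1435]
eef_rot: [-0.676, 0.737, 0.0, 0.0]
contact_force: [0.0, 1.4, 0.1]
opening: 0.0105
t 24.93 tcp [ 0.56   -0.162   0.1435] board [[-0.0801 -0.1217]] yaw-b -90.2 tilt [-0.  0. -1.] F [0.  1.4 0.1]
tool shift [ 0.0004 -0.0001  0.0795]
[([83.0, 37.0, 118.0, 71.0], 0.78), ([77.0, 63.0, 111.0, 92.0], 0.74)]
[[ 0.0211 -0.0203]]
[[ 0.0088 -0.0147]]
```

View pics/wrist15.png

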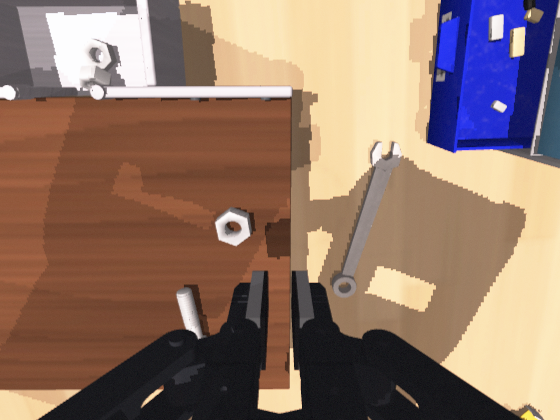

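```bash
python3 - <<'E'
from h import *
c=cam("wrist"); print(w2b(B,onz(c,(233.5,227),.058)))
E
python3 -m handwheel '0 0 0.01 0 0 -10.6 0.76; 0 0 0.01 0 0 -10.6 0.76; 0 0 0.01 0 0 -10.6 0.76; 0 0 0 0 0 -10.6 0.76; 0 0 0 0 0 -10.6 0.76; 0 0 0 0 0 -10.6 0.76; 0 0 0 0 0 -10.6 0.76; 0 0 0 0 0 -10.6 0.76'
python3 -m handwheel '0 0 0 0 0 -5.1 0.76; 0 0 0 0 0 0 0.76'
python3 - <<'E'
from h import *
show((-.080,-.122),.004)
n="wrist"
im=ctrl.get_image(n); cv2.imwrite(f"pics/{n}16.png",im)
r=ctrl.find_in(n,"nut_0"); print([(np.round(d["box"]).tolist(),round(d["p"],2)) for d in r])
for d in r: print(w2b(B,onz(cam("wrist"),((d["box"][0]+d["box"][2])/2,(d["box"][1]+d["box"][3])/2),.058)).round(4))
E
```

```text
[[-0.08201558 -0.08978428]]
clock: 26.02
tcp_pos: [0.5603, -0.1596, 0.1135]
eef_rot: [0.996, -0.084, -0.0, -0.0]
contact_force: [-0.6, -0.6, -0.0]
opening: 0.0105
clock: 26.28
tcp_pos: [0.5602, -0.1599, 0.1135]
eef_rot: [0.999, -0.043, -0.0, -0.0]
contact_force: [0.3, -1.0, 0.3]
opening: 0.0103
t 26.27 tcp [ 0.5602 -0.1599  0.1135] board [[-0.08   -0.1195]] yaw-b -0.1 tilt [-0. -0. -1.] F [ 0.3 -1.   0.3]
tool shift [0.0001 0.0025 0.0495]
[([441.0, 0.0, 459.0, 40.0], 0.94), ([257.0, 175.0, 302.0, 220.0], 0.93), ([444.0, 4.0, 483.0, 45.0], 0.66)]
[[-0.0009 -0.0055]]
[[-0.081  -0.0917]]
[[ 0.0056 -0.0074]]
```

View pics/wrist16.png

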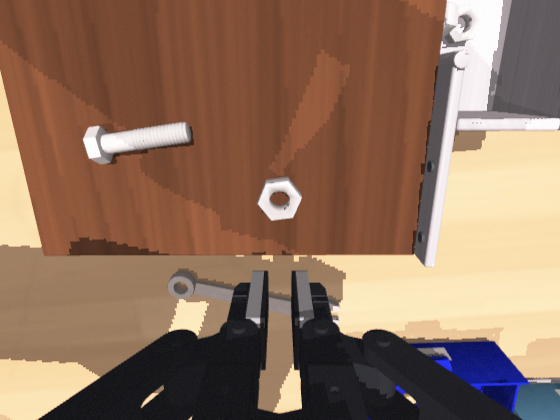

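```bash
python3 -m handwheel '-0.0005 0.001 0.02 0 0 0 0.76; 0 0 0.02 0 0 0 0.76; 0 0 0.007 0 0 0 0.76; 0 0 0.0025 0 0 0 0.76; 0 0 0 0 0 0 0.76; 0 -0.004 0 0 0 0 0.76; 0 -0.004 0 0 0 0 0.76; 0 -0.005 0 0 0 0 0.76'
python3 -m handwheel '0 -0.006 0 0 0 0 0.76; 0 -0.008 0 0 0 0 0.76; 0 -0.009 0 0 0 0 0.76; 0 -0.009 0 0 0 0 0.76; 0 -0.009 0 0 0 0 0.76; 0 -0.009 0 0 0 0 0.76; 0 -0.008 0 0 0 0 0.76; 0 0 0 0 0 0 0.76'
python3 - <<'E'
from h import *
show((-.080,-.019),.004)
n="wrist"
im=ctrl.get_image(n); cv2.imwrite(f"pics/{n}17.png",im)
r=ctrl.find_in(n,"nut_0"); print([(np.round(d["box"]).tolist(),round(d["p"],2)) for d in r])
for d in r: print(w2b(B,onz(cam("wrist"),((d["box"][0]+d["box"][2])/2,(d["box"][1]+d["box"][3])/2),.058)).round(4))
E
```

```text
clock: 27.38
tcp_pos: [0.5606, -0.1488, 0.0645]
eef_rot: [0.999, -0.044, 0.0, 0.0]
contact_force: [-0.2, -0.4, -0.2]
opening: 0.0103
clock: 28.38
tcp_pos: [0.5655, -0.0907, 0.0643]
eef_rot: [0.999, -0.043, -0.0, -0.0]
contact_force: [-0.0, -0.1, 0.9]
opening: 0.0104
t 28.38 tcp [ 0.5655 -0.0907  0.0643] board [[-0.0805 -0.0501]] yaw-b -0.1 tilt [-0. -0. -1.] F [-0.  -0.1  0.9]
tool shift [ 0.0005 -0.0311  0.0003]
[([471.0, 137.0, 510.0, 181.0], 0.62), ([251.0, 217.0, 308.0, 273.0], 0.61), ([475.0, 140.0, 483.0, 172.0], 0.46)]
[[0.0009 0.0076]]
[[-0.0814 -0.0288]]
[[-0.0037  0.0086]]
```

View pics/wrist17.png

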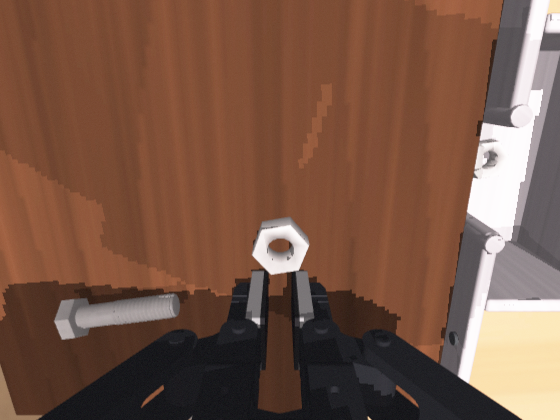

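```bash
python3 -m handwheel '0 -0.004 0 0 0 0 0.76; 0 -0.007 0 0 0 0 0.76; 0 -0.008 0 0 0 0 0.76; 0 -0.007 0 0 0 0 0.76; 0 -0.003 0 0 0 0 0.76; 0 0.004 0 0 0 0 0.76; 0 0.010 -0.005 0 0 0 0.76; 0 0 -0.03 0 0 0 0.76'
python3 -m handwheel '0 0 -0.035 0 0 10.6 0.76; 0 0 0 0 0 10.6 0.76; 0 0 0 0 0 10.6 0.76; 0 0 0 0 0 10.6 0.76; 0 0 0 0 0 10.6 0.76; 0 0 0 0 0 10.6 0.76; 0 0 0 0 0 10.6 0.76; 0 0 0 0 0 10.6 0.76'
python3 -m handwheel '0 0 0 0 0 5.1 0.76; -0.017 0.018 0 0 0 0 0.76; -0.016 0.016 0 0 0 0 0.76; 0 0 0 0 0 0 0.76'
python3 - <<'E'
from h import *
show((-.114,0),.004)
n="wrist"
im=ctrl.get_image(n); cv2.imwrite(f"pics/{n}18.png",im)
r=ctrl.find_in(n,"nut_0"); print([(np.round(d["box"]).tolist(),round(d["p"],2)) for d in r])
for d in r: print(w2b(B,onz(cam("wrist"),((d["box"][0]+d["box"][2])/2,(d["box"][1]+d["box"][3])/2),.058)).round(4))
E
```

```text
clock: 29.48
tcp_pos: [0.566, -0.0776, 0.0986]
eef_rot: [0.999, -0.044, -0.002, -0.0]
contact_force: [0.3, -0.8, -0.3]
opening: 0.0103
clock: 30.48
tcp_pos: [0.5668, -0.0774, 0.1347]
eef_rot: [-0.706, 0.708, -0.0, 0.0]
contact_force: [0.4, 0.1, 0.1]
opening: 0.0104
clock: 30.98
tcp_pos: [0.5352, -0.0406, 0.1349]
eef_rot: [-0.676, 0.737, -0.0, 0.0]
contact_force: [0.1, 0.3, -0.4]
opening: 0.0105
t 30.98 tcp [ 0.5352 -0.0406  0.1349] board [[-0.1149 -0.0028]] yaw-b -90.1 tilt [ 0. -0. -1.] F [ 0.1  0.3 -0.4]
tool shift [-0.0028 -0.0009  0.0709]
[([252.0, 0.0, 288.0, 30.0], 0.95), ([259.0, 154.0, 295.0, 194.0], 0.79)]
[[0.0053 0.0013]]
[[-0.0788 -0.0018]]
```

View pics/wrist18.png

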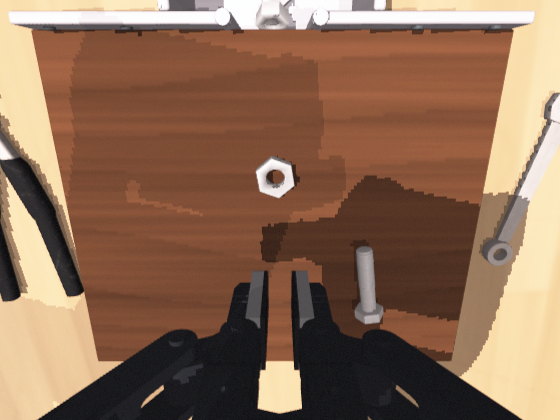

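Run:
```python
from h import *
def c(pos,q): return cam("wrist",dict(tcp_pos=np.array(pos),eef_rot=R.from_quat(q).as_quat()))
c14=c([.64,-.0465,.0638],[-.676,.737,0,0]); c15=c([.56,-.162,.1435],[-.676,.737,0,0])
for p,q in [((277,217),(94,78)),((281,186),(97,54))]:
    f=lambda X:np.r_[proj(c14,X)[0]-p,proj(c15,X)[0]-q]
    s=least_squares(f,[.66,-.05,.02]); print(s.x,w2b(B,s.x),s.fun.round(1))
im=ctrl.get_image("side"); cv2.imwrite("pics/side18c.png",cv2.resize(im[120:270,230:390],None,fx=4,fy=4,interpolation=2))
```

```text
[ 0.65985301 -0.04657841  0.01995032] [[0.00974095 0.00174502]] [-0.1  0.1  0.1 -0.1]
[ 0.67479151 -0.04991771  0.01459459] [[ 0.02490694 -0.00032914]] [-0.2  0.2  0.2 -0.3]
```

View pics/side18c.png

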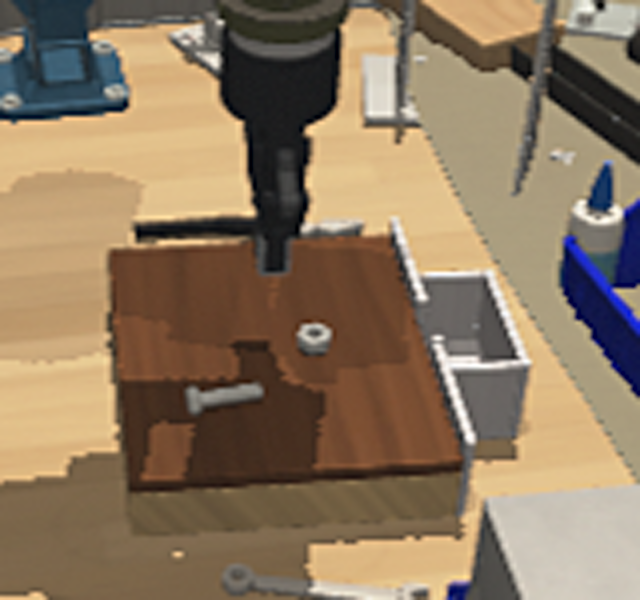

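```bash
python3 -m handwheel '-0.0015 0 0.02 0 0 0 0.76; 0 0 0.025 0 0 0 0.76; 0 0 0.017 0 0 0 0.76; 0 0 0.006 0 0 0 0.76; 0 0 0.0025 0 0 0 0.76; 0 0 0 0 0 0 0.76'
python3 - <<'E'
from h import *
show((-.031,0.0005),.004)
n="wrist"
im=ctrl.get_image(n); cv2.imwrite(f"pics/{n}19.png",im)
E
```

```text
clock: 31.88
tcp_pos: [0.5362, -0.0393, 0.0642]
eef_rot: [-0.676, 0.737, -0.0, 0.0]
contact_force: [0.2, 0.4, -0.2]
opening: 0.0104
t 31.88 tcp [ 0.5362 -0.0393  0.0642] board [[-0.1141 -0.0014]] yaw-b -90.1 tilt [ 0.    -0.001 -1.   ] F [ 0.2  0.4 -0.2]
tool shift [-0.002  -0.0831  0.0003]
```

View pics/wrist19.png

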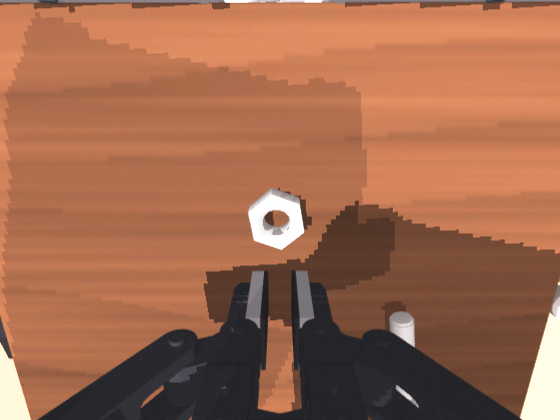

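```bash
python3 -m handwheel '-0.001 -0.005 0 0 0 0 0.76; 0 -0.005 0 0 0 0 0.76; 0 -0.006 0 0 0 0 0.76; 0 -0.008 0 0 0 0 0.76; 0 -0.009 0 0 0 0 0.76; 0 -0.009 0 0 0 0 0.76; 0 -0.009 0 0 0 0 0.76; -0.0005 -0.009 0 0 0 0 0.76'
python3 -m handwheel '-0.0005 -0.009 0 0 0 0 0.76; 0 -0.006 0 0 0 0 0.76; 0 -0.003 0 0 0 0 0.76; 0 0 0 0 0 0 0.76'
python3 - <<'E'
from h import *
show((-.010,0.0005),.004)
n="wrist"
im=ctrl.get_image(n); cv2.imwrite(f"pics/{n}20.png",im)
E
```

```text
clock: 32.92
tcp_pos: [0.5964, -0.0428, 0.0638]
eef_rot: [-0.676, 0.737, 0.0, -0.0]
contact_force: [0.1, -0.5, -0.5]
opening: 0.0103
clock: 33.42
tcp_pos: [0.6138, -0.0438, 0.0638]
eef_rot: [-0.676, 0.737, 0.0, -0.0]
contact_force: [0.2, 0.1, 0.0]
opening: 0.0101
t 33.42 tcp [ 0.6138 -0.0438  0.0638] board [[-0.0364  0.0007]] yaw-b -90.1 tilt [-0.  0. -1.] F [0.2 0.1 0. ]
tool shift [ 0.0002 -0.0264 -0.0002]
```

View pics/wrist20.png

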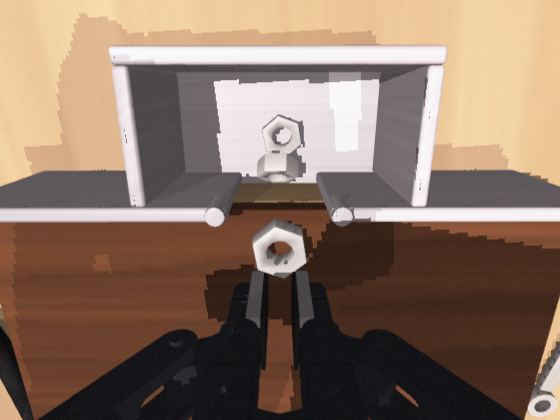

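```bash
python3 -m handwheel '0 -0.004 0 0 0 0 0.76; 0 -0.006 0 0 0 0 0.76; 0 -0.006 0 0 0 0 0.76; 0 -0.005 0 0 0 0 0.76; 0 -0.004 0 0 0 0 0.76; 0 -0.0015 0 0 0 0 0.76; 0 0 0 0 0 0 0.76; 0 0 0 0 0 0 0.76'
python3 - <<'E'
from h import *
show((-.010,0.0005),.004)
n="wrist"
im=ctrl.get_image(n); cv2.imwrite(f"pics/{n}21.png",im)
E
```

```text
clock: 34.48
tcp_pos: [0.6401, -0.046, 0.0638]
eef_rot: [-0.676, 0.737, 0.0, -0.0]
contact_force: [-0.3, 0.2, 0.1]
opening: 0.0105
t 34.48 tcp [ 0.6401 -0.046   0.0638] board [[-0.01    0.0007]] yaw-b -90.1 tilt [-0.  0. -1.] F [-0.3  0.2  0.1]
tool shift [ 0.0002 -0.     -0.0002]
```

View pics/wrist21.png

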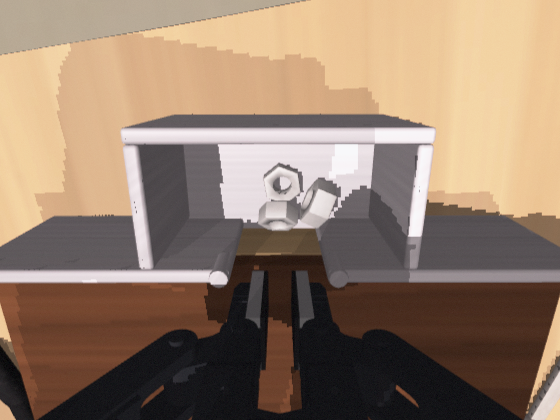

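```bash
python3 -m handwheel '0 0.012 0 0 0 0 0.76; 0 0.010 -0.02 0 0 0 0.76; 0 0.01 -0.04 0 0 0 0.76; 0 -0.01 -0.04 0 0 0 0.76; 0 0 -0.01 0 0 0 0.76; 0 0 0 0 0 0 0.76; 0 0 0 0 0 0 0.76; 0 0 0 0 0 0 0.76'
python3 - <<'E'
from h import *
show()
n="wrist"
im=ctrl.get_image(n); cv2.imwrite(f"pics/{n}22.png",im)
r=ctrl.find_in(n,"nut_0"); print([(np.round(d["box"]).tolist(),round(d["p"],2)) for d in r])
for d in r: print(w2b(B,onz(cam("wrist"),((d["box"][0]+d["box"][2])/2,(d["box"][1]+d["box"][3])/2),.018)).round(4))
c14=cam("wrist",dict(tcp_pos=np.array([.6401,-.046,.0638]),eef_rot=R.from_quat([-.676,.737,0,0]).as_quat())); cw=cam("wrist")
d=max(r,key=lambda d:d["box"][0])["box"]; q=((d[0]+d[2])/2,(d[1]+d[3])/2); p=(319,203)
s=least_squares(lambda X:np.r_[proj(c14,X)[0]-p,proj(cw,X)[0]-q],[.66,-.05,.02]); print("third",s.x,w2b(B,s.x),s.fun.round(1))
E
```

```text
clock: 35.52
tcp_pos: [0.6178, -0.0441, 0.1726]
eef_rot: [-0.676, 0.737, 0.001, -0.001]
contact_force: [-1.1, -0.4, 0.4]
opening: 0.0098
t 35.52 tcp [ 0.6178 -0.0441  0.1726] board [[-0.0323  0.0007]] yaw-b -90.1 tilt [-0.     0.002 -1.   ] F [-1.1 -0.4  0.4]
[([263.0, 129.0, 293.0, 156.0], 0.96), ([292.0, 118.0, 314.0, 148.0], 0.83), ([268.0, 110.0, 292.0, 134.0], 0.73), ([86.0, 70.0, 475.0, 404.0], 0.56)]
[[0.0104 0.0021]]
[[ 0.0174 -0.0173]]
[[0.0258 0.0003]]
[[-0.0707  0.0005]]
third [ 0.66660308 -0.06743086  0.02279221] [[ 0.01821676 -0.01846756]] [-1.2  0.2  1.9 -0.3]
```

View pics/wrist22.png

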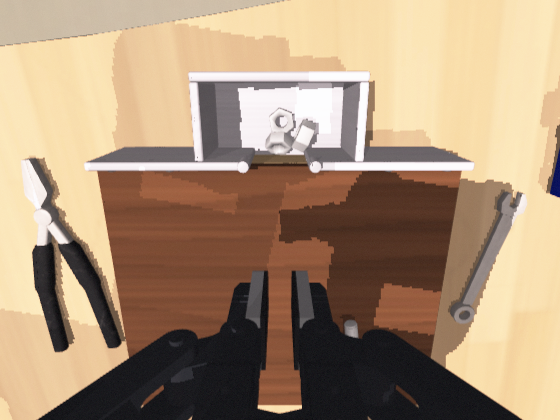

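Run:
```python
from h import *
n="wrist"; im=ctrl.get_image(n); cv2.imwrite("pics/wrist23.png",im)
a=cv2.imread("pics/wrist22.png")[60:170]; print(np.abs(a.astype(int)-im[60:170]).max(axis=2).__gt__(40).sum())
ctrl.get_image("side"); r=ctrl.find_in("side","bolt_0"); print(r[:1])
print(ctrl.finish_job())
```

```text
544
[{'box': [275.0, 214.8, 294.7, 222.2], 'p': 0.64}]
the job is handed in; nothing more can be done
None
```

Run:
```python
import cv2,numpy as np
a=cv2.imread("pics/wrist22.png")[70:175,80:480];b=cv2.imread("pics/wrist23.png")[70:175,80:480]
print(cv2.phaseCorrelate(np.float32(cv2.cvtColor(a,6)),np.float32(cv2.cvtColor(b,6))))
cv2.imwrite("pics/cmp.png",cv2.resize(np.vstack([a,b]),None,fx=2,fy=2))
```

```text
((-0.08876033771210246, 0.35968923771245187), 0.9779681200451321)
```

View pics/cmp.png

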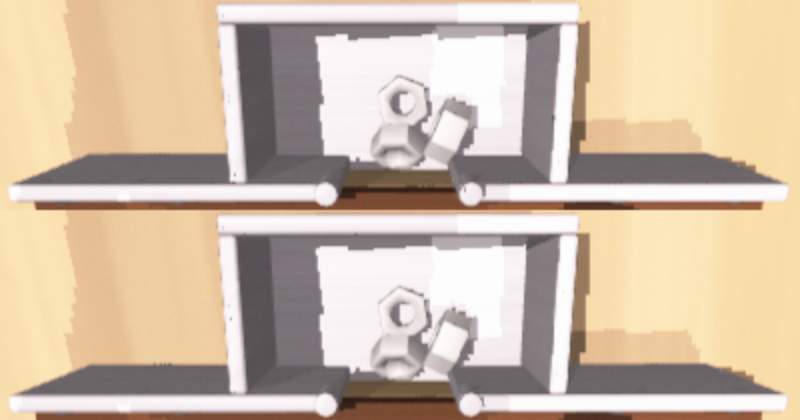

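All three nuts are in the catch slot, and I handed the job in at about 36 s of the 69 s allowed. I swept them in one at a time in the order left-front, left-back, right-front. Each nut sat in the notch between the nearly shut fingertips (about 10 mm open), went sideways to the gate's middle line, and then straight on through the gate.

**Last checks:**
- **Nuts:** the wrist pictures show all three in the slot. Measured from two views, their visible centres are at about 15 to 23 mm height, well under the 44 mm limit. The first lies flat. The second leans against the board's face, and the third stands on edge beside it.
- **Order:** each nut was seen in the slot before the next one went through the gate.
- **Forces:** the wrist force stayed near zero (noise of about 1 N) in every reading I took. I had no direct reading of finger-to-nut force.
- **Bolt:** in the side picture its outline is within 2 px of where it was at the start. That picture was too coarse to give a finer figure.
- **Other things:** the pliers and wrench look untouched in the wrist pictures. I did not measure the tape measure at the end, but the arm only passed well above it.
- **Robot:** the gripper was drawn back and raised about 0.11 m above the board's top, touching nothing.

**Disagreements:**
- The two board measurements (side and wrist camera) differed by about 1 to 2 mm.
- My last stillness check flagged 544 changed pixels between two pictures. Compared afterwards, that was a whole-picture shift of 0.36 px from the arm still settling, and the nuts had not moved.

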